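# Test the stop button of the nail-dust extractor

## Robot

A 7-joint arm with a two-finger parallel gripper is mounted at the origin on the work surface. World frame = base frame: x ahead of the robot, y to its left, z up, the work surface at z = 0. Lengths are in m, angles in rad, forces in N, time in s.
With the tool pointing down it reaches from about 0.375 to 0.925 m from the base axis. Payload 3.1 kg.
Tool frame: the origin (TCP) lies at the very end of the fingers, on their centre line; the grasp point (between the pads) lies 19 mm behind it; y points along the fingers, z is the direction in which the jaws open and shut, and the axes are right-handed (so a half turn about y gives the same grasp; the last joint's range is limited). The gripper opens to 85 mm and grips with 20 to 120 N. Pads are 22 mm wide; open, the fingers measure 114 mm over their backs; the gripper's body (76 mm by 85 mm) begins 54 mm behind the grasp point. The pads swing forward as they close: fully open they stand 13 mm farther back than shut.
Start: joints at [-1.297, 0.383, 0.044, 1.598, -0.018, 1.161, -0.05], TCP at [0.236, 0.606, 0.231] pointing down, gripper open.
Joint ranges: [-2.61, 2.61], [-0.41, 2.15], [-1.48, 1.57], [0, 2.5], [-1.57, 4.71], [0.05, 1.97], [-2.85, 2.85]. Speed limits (rad/s): [2.79, 2.79, 3.14, 3.14, 3.14, 3.14, 3.14].

## Interface

Orientations are given as a 3x3 rotation matrix whose columns are the frame's x, y, z axes.
In Python, from rig import monitor, optics, arm, spotter gives the robot as it stands. The module is installed in compiled form; this text tells all that it offers.
- The arm moves only by the tool arm_command, never from a script. Its argument "series" is a list of rows, each an object of numbers: "hand": the finger opening in cm, from 0 to 8.54; "x", "y", "z": the shift along the tool's x, y, z in cm; "spin": the turn about the tool's y in degrees. A call has 1 to 12 rows; each row is the pose to reach, as a shift and turn from the pose commanded when the call began, along the tool's axes at that moment; what a row does not reach only later rows make up. A row lasts 1/10 s, in which the tool goes at most 50 mm and 8.59 degrees, less where a joint would pass 70% of its speed; a pose out of reach is approached as far as the arm can. A call with a gripper value outside its range is refused whole. The fingers move at their own pace and stop on an object; the grip force is fixed at half the most. Time passes only in rows, so rows that repeat a pose let the fingers close. It gives the time, the measured TCP pose, the force and the opening at its end, in the units of the state.
- monitor.sense(): the state, without advancing time (a new reading comes with each control period).
- optics.capture(name): name is "side" or "top"; returns the picture (384x512x3 uint8, red, green, blue); there is no depth.
- optics.camera_model(name): a dict with "camera_matrix" (3x3 intrinsics, pixels), "R" (3x3) and "t" (3): a world point X has camera coordinates R X + t. Camera axes: x right, y down, z forward; pixel columns grow to the right and rows downward; lengths in m; the calibration is good to about 2 mm. A picture is of the moment at which its call begins. camera_model takes no time and is no camera call.
- arm.finish_job(): hands the job in, once; it reports no verdict.
Trained networks look in the newest picture that a camera, given by its name, has taken for a name from the list of things; names that differ only in an ending like _2 or _b are one class to them, and where a whole thing is asked for, a point or a joint stands for the part that bears it (a point fixed in the world has none). Each returns a list of dicts, best first, with "p" (0 to 1); they miss things now and then, are a little off and sometimes report something else, mostly with a low value. They report only what shows in the picture. A call takes as long as a camera call.
- spotter.cut_out(label, camera): "mask" (384x512 bool, what is visible of it) and "centre" ([column, row] in pixels, amid what is visible of it).
- spotter.place_of(label, camera): "centre" ([column, row] in pixels: a listed point, or the origin of a listed thing).
The state is a dict: "clock": time; "joint_positions": joint angles; "joint_velocities": joint speeds; "effort": joint torques, N m; "tool_pos": TCP position; "ee_rot": TCP orientation; "ft_force": force on the tool from outside, world axes, zero at the start; "moment": the same for the moment, N m; "gripper_width": finger opening in m.
Only numpy, scipy, OpenCV 4.12 (cv2) and the standard library are available. Lean on these libraries where they do the work, as an engineer would, in place of code of your own. Each camera call takes 0.05 s, during which the arm holds its last target.

## Task

Test the stop on the nail-dust extractor without lifting anything: press the red mushroom button down with a fingertip until it stays latched in and take the finger off, then push one of its wings round clockwise (seen from above) until the button pops back out, and let it turn back straight. Then press the green start button fully down and let it come up again. Do not shove or lift the extractor, and leave the bottles, jar and buffer block standing where they are.

Things in the scene. Friction and masses are not known exactly. Their poses are not given: they have to be found in the camera images.
- extractor: White table-top nail-dust extractor: flat box 200 (x) x 300 (y) x 70 mm high, 3 kg, loose on rubber feet. Origin: centre of its underside; z up, -x its front (to the robot). On its top: flat dark round grille 124 mm wide at x +20, y +75 mm; red mushroom stop at x +15, y -85; green start button at x -60, y +20. Place and yaw (to 0.45 rad) vary.
- stop_top (a point): Centre of the top of the red mushroom stop (moves with it); z up, y towards wing_left. Head 48 mm across (top flat over 38 mm), 16 mm thick; when out its top is 110 mm above the table, 40 mm above the box. Below it a fixed yellow collar, 52 mm across, 10 mm high. Two opposite wings stand out from the head.
- wing_left (a point): Point on the mid-line of one wing, 40 mm from the stop's axis (on the box's +y side), 10 mm below stop_top. Each wing: red bar 9 mm thick, 14 mm high, reaching 48 mm from the axis, top 3 mm below the head's top. Its bottom is 23 mm above the box when out, 15 mm when latched in. For clockwise, push this wing on its -x side, towards the box's +x.
- wing_right (a point): The same point on the opposite wing, 40 mm from the axis towards the extractor's -y at the start. To turn clockwise push it on its +x side, towards -x.
- stop_press (a joint): How far the mushroom is pressed in, m: 0 out, end stop 0.0125. A spring pushes it out (3 N at 0, 8.6 N at the end stop); about 7 N take it past the latch. It latches once pressed beyond about 0.009 (press to the end stop), and rests at about 0.008 when let go. Only turning it releases it.
- stop_twist (a joint): How far the mushroom is turned, rad: 0 straight, grows clockwise seen from above, end stop 0.9. A light damped spring (0.01 to 0.06 N m) turns it back to 0 in about a second when let go. When latched, turning beyond about 0.45 (up to 0.75 is safe) frees it and the button springs out.
- start (a joint): How far the green start button is pressed, m: 0 up, 0.006 fully down. Spring: 5 N fully down; it comes up again by itself.
- start_top (a point): Centre of the top of the green start button, 28 mm across, 18 mm above the top of the extractor in a grey ring 44 mm across and 12 mm high.
- polish_rose: Bystander: rose nail-polish bottle, 28 mm across, 70 mm tall, standing on top of the extractor at its far left corner. Origin: centre of its underside.
- polish_teal: Bystander: teal nail-polish bottle, 28 mm across, 70 mm tall, standing on the table beside or in front of the extractor. Origin: centre of its underside.
- cream_jar: Bystander: pink jar with a white cap, 56 mm across, 45 mm tall, standing on the table beside or in front of the extractor. Origin: centre of its underside.
- buffer: Bystander: yellowish nail buffer block, 25 x 80 (its y) x 25 mm, lying on the table beside or in front of the extractor. Origin: centre of its underside.

How it is judged:
By the outcome, as a careful person would: the job done as asked, in the order asked, and still so for the second after the job is handed in, with the robot touching nothing.
It also fails if it takes over 51 s, if anything falls off the work surface, if the arm or the gripper's body presses on something with over 40 N, if the wrist force passes 120 N, or if a joint passes its speed limit or range.

## Working session

There is one attempt and no reset: what is moved stays moved. The work goes in short steps, Python scripts to look and compute and a tool call to move; the robot and the scene stay as the last step left them, time stands still between calls to the robot, and variables do not carry over. Pictures are saved under pics/ and viewed, and the job is handed in when it is done.

Besides the shell and the picture viewer there is one more tool, called after "Emit:" as name(argument=value, ...) on one line, values as JSON. arm_command: Moves the arm, as the interface text tells. Its arguments: {"type":"object","properties":{"series":{"type":"array","items":{"type":"object","properties":{"hand":{"type":"number"},"x":{"type":"number"},"y":{"type":"number"},"z":{"type":"number"},"spin":{"type":"number"}}}}},"required":["series"]}

```bash
mkdir -p pics; cat > h.py <<'E'
import numpy as np, cv2
from rig import monitor, optics, arm, spotter
def cm(n):
    m=optics.camera_model(n); return np.array(m["camera_matrix"]),np.array(m["R"]),np.array(m["t"])
def proj(n,X):
    K,R,t=cm(n); p=K@(R@np.array(X)+t); return p[:2]/p[2]
def ray(n,px):
    K,R,t=cm(n); d=R.T@np.linalg.inv(K)@np.array([px[0],px[1],1.]); c=-R.T@t; return c,d
def atz(n,px,z):
    c,d=ray(n,px); return c+d*(z-c[2])/d[2]
def tri(px):
    A=[];b=[]
    for n,p in px.items():
        c,d=ray(n,p); d/=np.linalg.norm(d); P=np.eye(3)-np.outer(d,d); A.append(P); b.append(P@c)
    return np.linalg.solve(sum(A),sum(b))
def snap(n,f):
    im=np.array(optics.capture(n)); cv2.imwrite(f,im[:,:,::-1]); return im
E
python3 - <<'E'
from h import *
for n in("top","side"):
    snap(n,f"pics/{n}0.png")
Z=dict(stop_top=.11,wing_left=.1,wing_right=.1,start_top=.088,extractor=0,polish_rose=.07,polish_teal=0,cream_jar=0,buffer=0)
for l,z in Z.items():
    d={}
    for n in("top","side"):
        r=spotter.place_of(l,n)
        if r: d[n]=r[0]["centre"]; print(l,n,np.round(r[0]["p"],2),np.round(d[n],1),np.round(atz(n,d[n],z),4))
    if len(d)==2: print("   tri",np.round(tri(d),4))
s=monitor.sense(); print(s)
for n in("top","side"): K,R,t=cm(n); print(n,-R.T@t)
E
```

```text
stop_top top 0.91 [368.6 190.9] [ 0.5538 -0.2243  0.11  ]
stop_top side 0.57 [360.4 255.3] [ 0.5456 -0.2236  0.11  ]
   tri [ 0.5524 -0.2235  0.1052]
wing_left top 0.74 [348.9 190.5] [ 0.5561 -0.1819  0.1   ]
wing_left side 0.77 [343.9 244.6] [ 0.5531 -0.1782  0.1   ]
   tri [ 0.5542 -0.1799  0.1013]
wing_right top 0.69 [386.7 200.5] [ 0.5336 -0.2681  0.1   ]
wing_right side 0.85 [371.2 270.5] [ 0.5363 -0.2581  0.1   ]
   tri [ 0.5302 -0.2626  0.1107]
start_top top 0.64 [366.8 193.2] [ 0.5523 -0.2265  0.088 ]
start_top side 0.69 [300.1 239.3] [ 0.5066 -0.0958  0.088 ]
   tri [ 0.491  -0.1662  0.1833]
extractor top 0.56 [323.7 196.4] [ 0.5584 -0.1422  0.    ]
extractor side 0.64 [325.7 261.4] [ 0.5603 -0.1369  0.    ]
   tri [ 0.5565 -0.1402  0.0067]
polish_rose top 0.64 [286.2 148.2] [ 0.6641 -0.041   0.07  ]
polish_rose side 0.54 [323.5 201.7] [ 0.6553 -0.0455  0.07  ]
   tri [ 0.6655 -0.0408  0.0606]
polish_teal top 0.45 [307.6 258.1] [ 0.4033 -0.0986  0.    ]
polish_teal side 0.59 [268.8 289.5] [ 0.4081 -0.097  -0.    ]
   tri [ 0.4043 -0.0987  0.0053]
cream_jar top 0.85 [400.4 22
[... 483 characters left out ...]
4874592e-05,
       -2.03909297e-04, -1.20752787e-04,  1.02032513e-03]), 'effort': array([-1.53396863e-04, -4.33454454e+01,  1.02280375e+00, -2.49923104e+01,
        1.04730911e-02,  1.85616460e-03, -4.85667741e-06]), 'tool_pos': array([0.23609487, 0.60561228, 0.23129718]), 'ee_rot': array([[ 9.31708046e-01, -5.28924538e-05,  3.63208087e-01],
       [-3.63208087e-01,  2.37827066e-05,  9.31708047e-01],
       [-5.79183962e-05, -9.99999998e-01,  2.94757211e-06]]), 'ft_force': array([0.11254577, 0.09073675, 0.32413183]), 'moment': array([-0.01868232, -0.03668535,  0.04251999]), 'gripper_width': 0.0855965102524115}
top [0.38780217 0.05188681 1.03168621]
side [ 0.01237965 -0.46340741  0.77386638]
```

```bash
python3 - <<'E'
import cv2,numpy as np
a=cv2.imread("pics/top0.png")[110:310,210:430];b=cv2.imread("pics/side0.png")[160:360,220:440]
a=cv2.resize(a,None,fx=2.5,fy=2.5,interpolation=cv2.INTER_CUBIC)
b=cv2.resize(b,None,fx=2.5,fy=2.5,interpolation=cv2.INTER_CUBIC)
cv2.imwrite("pics/top0z.png",a);cv2.imwrite("pics/side0z.png",b)
E
```

```text
(no output)
```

View pics/top0z.png

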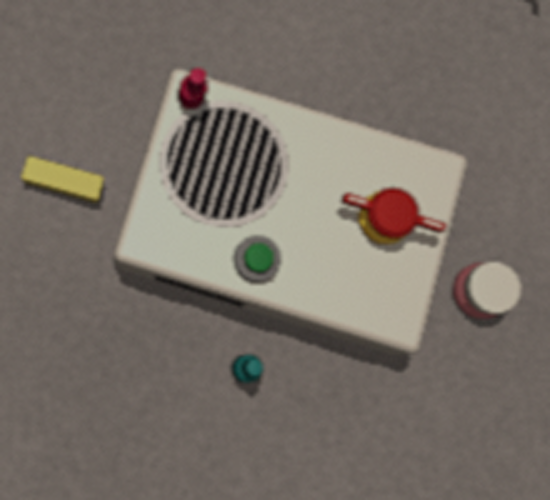

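View pics/side0z.png

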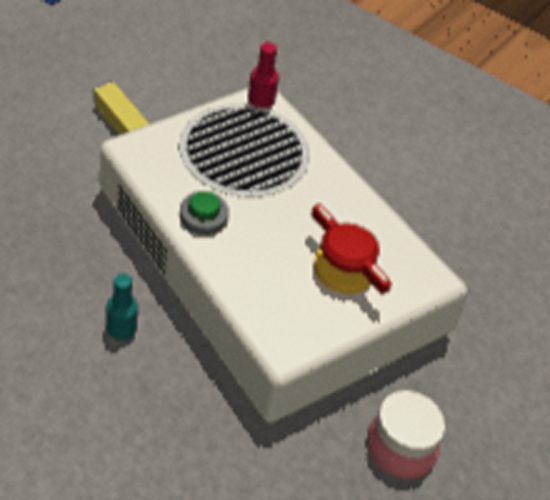

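```bash
cat > est.py <<'E'
from h import *
from scipy.optimize import least_squares
def masks(im):
    h=cv2.cvtColor(im,cv2.COLOR_RGB2HSV); H,S,V=[h[...,i].astype(int) for i in range(3)]
    red=((H<6)|(H>174))&(S>170)&(V>70)
    green=(H>45)&(H<75)&(S>130)&(V>50)
    return red,green
def big(m):
    n,l,s,c=cv2.connectedComponentsWithStats(m.astype(np.uint8)); k=1+np.argmax(s[1:,4]); return l==k,c[k],s[k]
if __name__=="__main__":
    for n in("top","side"):
        im=cv2.imread(f"pics/{n}0.png")[:,:,::-1].copy()
        r,g=masks(im)
        rm,rc,rs=big(r); gm,gc,gs=big(g)
        print(n,"red",rc,rs,"green",gc,gs)
        er=cv2.morphologyEx(rm.astype(np.uint8),cv2.MORPH_OPEN,cv2.getStructuringElement(cv2.MORPH_ELLIPSE,(9,9)))>0
        hc=big(er)[1]; print(" head",hc,"@.103",atz(n,hc,.104),"red@.102",atz(n,rc,.102),"green",atz(n,gc,.087))
        ys,xs=np.nonzero(rm&~cv2.dilate(er.astype(np.uint8),np.ones((3,3))).astype(bool))
        w=np.array([atz(n,(x,y),.1)[:2] for x,y in zip(xs,ys)]);
        lo=w[w[:,1]>np.median(w[:,1])] ; c=w-w.mean(0); u=np.linalg.svd(c,full_matrices=False)[2][0]; u*=np.sign(u[1]); print(" wing dir yaw",np.arctan2(-u[0],u[1]),len(w))
E
python3 est.py
python3 - <<'E'
from h import *
# corners at z=.07 from zoomed crops (top: approx)
for p in [(180,70),(465,157),(118,258),(412,352)]:
    q=(p[0]/2.5+210,p[1]/2.5+110); print(q,np.round(atz("top",q,.07),3))
E
```

```text
top red [366.84385382 194.97009967] [354 186  25  19 301] green [313.125      212.78409091] [308 208  11  11  88]
 head [366.87900356 195.        ] @.103 [ 0.54532656 -0.22178069  0.104     ] red@.102 [ 0.54573505 -0.22229273  0.102     ] green [ 0.50541605 -0.10042771  0.087     ]
 wing dir yaw -0.25770178984982095 8
side red [359.74054054 258.86486486] [346 243  30  34 370] green [301.38383838 241.80808081] [296 237  12  11  99]
 head [359.59752322 258.57275542] @.103 [ 0.54206773 -0.22530067  0.104     ] red@.102 [ 0.54321968 -0.22524194  0.102     ] green [ 0.50372812 -0.10206832  0.087     ]
 wing dir yaw -0.3133063479145819 36
(282.0, 138.0) [ 0.69  -0.031  0.07 ]
(396.0, 172.8) [ 0.606 -0.304  0.07 ]
(257.2, 213.2) [0.505 0.028 0.07 ]
(374.8, 250.8) [ 0.42  -0.245  0.07 ]
```

Emit:
arm_command(series=[{"hand": 0,"x": 2.5,"z": -2.8,"spin": 4},{"hand": 0,"x": 5.5,"z": -6.2,"spin": 8},{"hand": 0,"x": 8.5,"z": -9.5,"spin": 13},{"hand": 0,"x": 11.5,"z": -12.9,"spin": 18},{"hand": 0,"x": 14.5,"z": -16.3,"spin": 23},{"hand": 0,"x": 17.5,"z": -19.6,"spin": 28},{"hand": 0,"x": 20.5,"z": -23,"spin": 33},{"hand": 0,"x": 23.5,"z": -26.4,"spin": 38},{"hand": 0,"x": 26.5,"z": -29.7,"spin": 43},{"hand": 0,"x": 29.5,"z": -33.1,"spin": 47},{"hand": 0,"x": 32.5,"z": -36.5,"spin": 51},{"hand": 0,"x": 35,"z": -39.3,"spin": 53}])

```text
schema error: expected keys hand, x, y, z, spin
```

```bash
cat >> h.py <<'E'
def togo(X,ang):
    s=monitor.sense(); R=s["ee_rot"]; p=s["tool_pos"]
    d=R.T@(np.array(X)-p)*100; a=np.arctan2(R[1,0],R[0,0]); sp=-(ang-a); sp=np.degrees((sp+np.pi)%(2*np.pi)-np.pi)
    return np.round(d,2),round(sp,1)
def st():
    s=monitor.sense(); R=s["ee_rot"]; print("t",round(s["clock"],2),"pos",np.round(s["tool_pos"],4),"ang",round(np.arctan2(R[1,0],R[0,0]),3),"down",np.round(R[:,1],3),"F",np.round(s["ft_force"],2),"w",round(s["gripper_width"],4),"q",np.round(s["joint_positions"],2))
E
python3 -c "
from h import *
st();print(togo([.545,-.224,.16],-1.871))"
```

```text
t 1.0 pos [0.2361 0.6056 0.2313] ang -0.372 down [-0.  0. -1.] F [0.11 0.09 0.32] w 0.0856 q [-1.3   0.38  0.04  1.6  -0.02  1.16 -0.05]
(array([ 58.91,   7.13, -66.08]), np.float64(85.9))
```

Emit:
arm_command(series=[{"hand": 0,"x": 2.5,"y": 0,"z": -2.8,"spin": 4},{"hand": 0,"x": 5.5,"y": 0,"z": -6.2,"spin": 8},{"hand": 0,"x": 8.5,"y": 0,"z": -9.5,"spin": 13},{"hand": 0,"x": 11.5,"y": 0,"z": -12.9,"spin": 18},{"hand": 0,"x": 14.5,"y": 0,"z": -16.3,"spin": 23},{"hand": 0,"x": 17.5,"y": 0,"z": -19.6,"spin": 28},{"hand": 0,"x": 20.5,"y": 0,"z": -23,"spin": 33},{"hand": 0,"x": 23.5,"y": 0,"z": -26.4,"spin": 38},{"hand": 0,"x": 26.5,"y": 0,"z": -29.7,"spin": 43},{"hand": 0,"x": 29.5,"y": 0,"z": -33.1,"spin": 47},{"hand": 0,"x": 32.5,"y": 0,"z": -36.5,"spin": 51},{"hand": 0,"x": 35,"y": 0,"z": -39.3,"spin": 53}])

```text
clock: 2.2
tool_pos: [0.4201, 0.1097, 0.2317]
ee_rot: [[0.267, 0.001, 0.964], [-0.964, 0.001, 0.267], [-0.001, -1.0, 0.001]]
ft_force: [1.0, -0.1, -1.5]
gripper_width: -0.0003
```

```bash
python3 -c "
from h import *
st();print(togo([.545,-.224,.16],-1.871))"
```

```text
t 2.2 pos [0.4201 0.1097 0.2317] ang -1.301 down [ 0.001  0.001 -1.   ] F [ 1.01 -0.09 -1.5 ] w -0.0003 q [-0.84 -0.06  0.48  2.11  0.03  1.09 -0.11]
(array([35.49,  7.15,  3.13]), np.float64(32.7))
```

Emit:
arm_command(series=[{"hand": 0,"x": 3,"y": 0,"z": 0.3,"spin": 3},{"hand": 0,"x": 6.5,"y": 0,"z": 0.6,"spin": 6},{"hand": 0,"x": 10.5,"y": 0,"z": 0.9,"spin": 10},{"hand": 0,"x": 14.5,"y": 0.5,"z": 1.3,"spin": 14},{"hand": 0,"x": 18.5,"y": 1,"z": 1.6,"spin": 18},{"hand": 0,"x": 22.5,"y": 2,"z": 2,"spin": 22},{"hand": 0,"x": 26.5,"y": 3,"z": 2.4,"spin": 26},{"hand": 0,"x": 30,"y": 4,"z": 2.7,"spin": 29},{"hand": 0,"x": 33,"y": 4.5,"z": 3,"spin": 31},{"hand": 0,"x": 34.8,"y": 5,"z": 3.1,"spin": 32.5},{"hand": 0,"x": 34.8,"y": 5,"z": 3.1,"spin": 32.5}])

```text
clock: 3.3
tool_pos: [0.543, -0.2178, 0.1809]
ee_rot: [[-0.294, -0.001, 0.956], [-0.956, -0.003, -0.294], [0.003, -1.0, -0.0]]
ft_force: [-0.4, -0.1, -0.5]
gripper_width: 0.0003
```

```bash
python3 -c "
from h import *
for n in('top','side'):
    im=snap(n,f'pics/{n}1.png')
    c=im[110:310,210:430] if n=='top' else im[120:320,250:470]
    cv2.imwrite(f'pics/{n}1z.png',cv2.resize(c[:,:,::-1],None,fx=2.5,fy=2.5,interpolation=cv2.INTER_CUBIC))
st();s=monitor.sense();print(proj('side',s['tool_pos']),proj('top',s['tool_pos']));print(togo([.545,-.224,.16],-1.871))"
```

```text
t 3.4 pos [ 0.5433 -0.2142  0.1811] ang -1.864 down [-0.001  0.    -1.   ] F [0.95 0.3  0.62] w -0.0001 q [-0.34  0.39  0.79  1.84 -0.32  1.04  0.28]
[361.60058429 229.85249504] [373.82517553 189.89496817]
(array([0.89, 2.11, 0.45]), np.float64(0.4))
```

View pics/side1z.png

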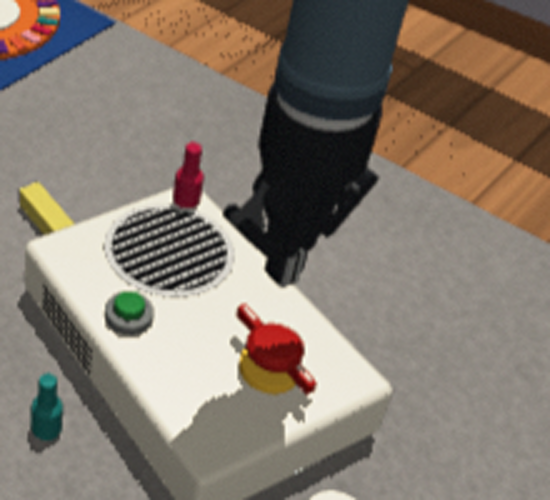

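View pics/top1z.png

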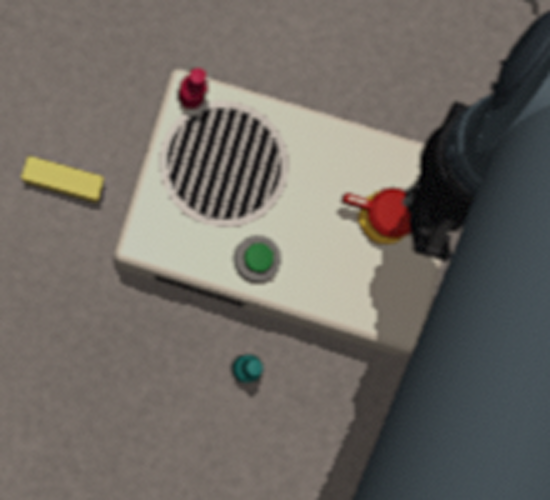

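Emit:
arm_command(series=[{"hand": 0,"x": 0.4,"y": 1,"z": 0.2,"spin": 0.4},{"hand": 0,"x": 0.9,"y": 2.5,"z": 0.3,"spin": 0.4},{"hand": 0,"x": 0.9,"y": 4,"z": 0.3,"spin": 0.4},{"hand": 0,"x": 0.9,"y": 5,"z": 0.3,"spin": 0.4},{"hand": 0,"x": 0.9,"y": 5.7,"z": 0.3,"spin": 0.4},{"hand": 0,"x": 0.9,"y": 5.7,"z": 0.3,"spin": 0.4},{"hand": 0,"x": 0.9,"y": 5.7,"z": 0.3,"spin": 0.4}])

```text
clock: 4.1
tool_pos: [0.5438, -0.2238, 0.1242]
ee_rot: [[-0.296, -0.0, 0.955], [-0.955, -0.0, -0.296], [0.0, -1.0, -0.0]]
ft_force: [0.1, 0.6, 0.6]
gripper_width: 0.0002
```

```bash
python3 -c "
from h import *
for n in('side',):
    im=snap(n,f'pics/{n}2.png')
    c=im[160:320,280:440]
    cv2.imwrite(f'pics/{n}2z.png',cv2.resize(c[:,:,::-1],None,fx=3.7,fy=3.7,interpolation=cv2.INTER_CUBIC))
st();s=monitor.sense();print(proj('side',s['tool_pos']));print(togo([.545,-.224,.11],-1.871))"
```

```text
t 4.15 pos [ 0.5441 -0.224   0.1247] ang -1.871 down [ 0.001 -0.    -1.   ] F [ 0.6  -0.95  0.55] w 0.0002 q [-0.28  0.48  0.74  1.87 -0.39  0.95  0.35]
[361.30238845 251.15962468]
(array([-0.02,  1.47,  0.08]), np.float64(0.0))
```

View pics/side2z.png

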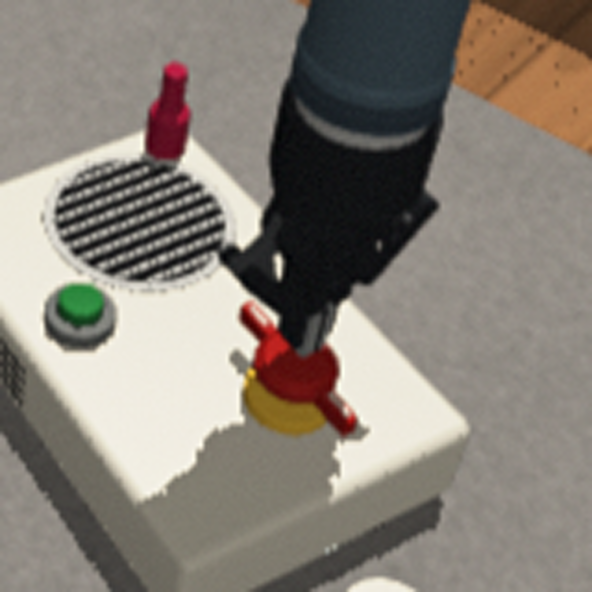

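Emit:
arm_command(series=[{"hand": 0,"x": 0,"y": 0.7,"z": 0.1,"spin": 0},{"hand": 0,"x": 0,"y": 1.3,"z": 0.1,"spin": 0},{"hand": 0,"x": 0,"y": 1.7,"z": 0.1,"spin": 0},{"hand": 0,"x": 0,"y": 2,"z": 0.1,"spin": 0},{"hand": 0,"x": 0,"y": 2.2,"z": 0.1,"spin": 0},{"hand": 0,"x": 0,"y": 2.4,"z": 0.1,"spin": 0},{"hand": 0,"x": 0,"y": 2.6,"z": 0.1,"spin": 0},{"hand": 0,"x": 0,"y": 2.6,"z": 0.1,"spin": 0}])

```text
clock: 4.95
tool_pos: [0.5452, -0.2242, 0.0991]
ee_rot: [[-0.296, 0.001, 0.955], [-0.955, 0.001, -0.296], [-0.001, -1.0, 0.001]]
ft_force: [-0.8, 2.0, 7.2]
gripper_width: -0.0001
```

Emit:
arm_command(series=[{"hand": 0,"x": 0,"y": 0.1,"z": 0,"spin": 0},{"hand": 0,"x": 0,"y": 0.2,"z": 0,"spin": 0},{"hand": 0,"x": 0,"y": 0.25,"z": 0,"spin": 0},{"hand": 0,"x": 0,"y": 0.25,"z": 0,"spin": 0}])

```text
clock: 5.35
tool_pos: [0.5453, -0.2242, 0.0974]
ee_rot: [[-0.296, 0.001, 0.955], [-0.955, 0.001, -0.296], [-0.001, -1.0, 0.001]]
ft_force: [-2.5, 2.0, 9.8]
gripper_width: -0.0001
```

Emit:
arm_command(series=[{"hand": 0,"x": 0,"y": -0.4,"z": 0,"spin": 0},{"hand": 0,"x": 0,"y": -1,"z": 0,"spin": 0},{"hand": 0,"x": 0,"y": -2,"z": 0,"spin": 0},{"hand": 0,"x": 0,"y": -3,"z": 0,"spin": 0},{"hand": 0,"x": 0,"y": -3.6,"z": 0,"spin": 0},{"hand": 0,"x": -1.5,"y": -3.6,"z": -1.2,"spin": 0},{"hand": 0,"x": -3,"y": -3.6,"z": -2.4,"spin": 0},{"hand": 0,"x": -4,"y": -3.6,"z": -3.2,"spin": 0},{"hand": 0,"x": -4,"y": -3.6,"z": -3.2,"spin": 0},{"hand": 0,"x": -4,"y": -3.6,"z": -3.2,"spin": 0}])

```text
clock: 6.35
tool_pos: [0.5262, -0.1766, 0.132]
ee_rot: [[-0.295, 0.001, 0.955], [-0.955, -0.001, -0.295], [0.0, -1.0, 0.001]]
ft_force: [-0.0, 0.5, -0.1]
gripper_width: -0.0
```

```bash
cat > look.py <<'E'
from h import *
import sys
k=sys.argv[1]
for n in('side','top'):
    im=snap(n,f'pics/{n}{k}.png')
    c=im[180:320,290:430] if n=='side' else im[130:270,290:430]
    cv2.imwrite(f'pics/{n}{k}z.png',cv2.resize(c[:,:,::-1],None,fx=4,fy=4,interpolation=cv2.INTER_CUBIC))
st();s=monitor.sense();print([np.round(proj(n,s['tool_pos']),1) for n in('side','top')])
C=np.array([.545,-.224]);R=s['ee_rot'];d=s['tool_pos'][:2]-C
ya=-.3;print('box frame rel stop mm',np.round(1000*np.array([d@[np.cos(ya),np.sin(ya)],d@[-np.sin(ya),np.cos(ya)]]),1))
E
python3 look.py 3
```

```text
t 6.45 pos [ 0.5263 -0.1775  0.1321] ang -1.872 down [ 0.001 -0.001 -1.   ] F [1.09 1.23 0.18] w -0.0002 q [-0.39  0.4   0.77  1.94 -0.34  0.93  0.25]
[array([337.9, 241.1]), array([350.9, 201.2])]
box frame rel stop mm [-31.6  38.9]
```

View pics/side3z.png

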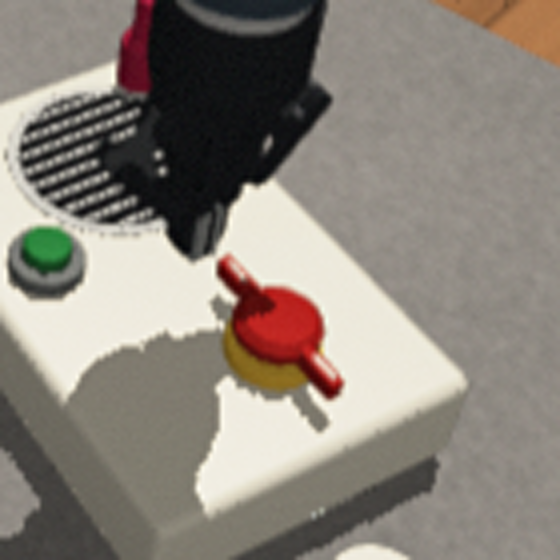

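View pics/top3z.png

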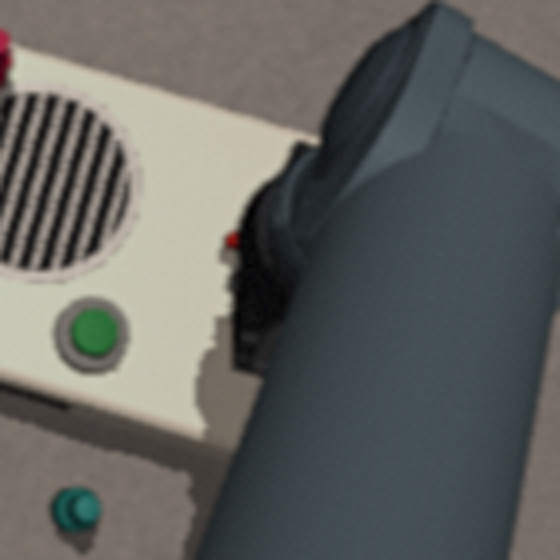

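Emit:
arm_command(series=[{"hand": 0,"x": -0.1,"y": 1,"z": 0,"spin": 0},{"hand": 0,"x": -0.1,"y": 2.5,"z": 0,"spin": 0},{"hand": 0,"x": -0.1,"y": 3.7,"z": 0,"spin": 0},{"hand": 0,"x": -0.1,"y": 4.4,"z": 0,"spin": 0},{"hand": 0,"x": -0.1,"y": 4.4,"z": 0,"spin": 0},{"hand": 0,"x": -0.1,"y": 4.4,"z": 0.4,"spin": 0},{"hand": 0,"x": -0.1,"y": 4.4,"z": 0.8,"spin": 0},{"hand": 0,"x": -0.1,"y": 4.4,"z": 1.2,"spin": 0},{"hand": 0,"x": -0.1,"y": 4.4,"z": 1.2,"spin": 0},{"hand": 0,"x": -0.1,"y": 4.4,"z": 1.2,"spin": 0}])

```text
clock: 7.45
tool_pos: [0.5381, -0.1791, 0.0881]
ee_rot: [[-0.296, 0.001, 0.955], [-0.955, -0.0, -0.296], [-0.0, -1.0, 0.001]]
ft_force: [-0.2, -0.3, 0.2]
gripper_width: -0.0001
```

```bash
python3 look.py 4
```

```text
t 7.55 pos [ 0.5376 -0.179   0.0879] ang -1.871 down [-0.  0. -1.] F [-0.03 -0.51 -0.61] w 0.0002 q [-0.34  0.49  0.72  1.94 -0.42  0.86  0.3 ]
[array([339.1, 252.4]), array([346.7, 199.2])]
box frame rel stop mm [-20.3  40.8]
```

View pics/side4z.png

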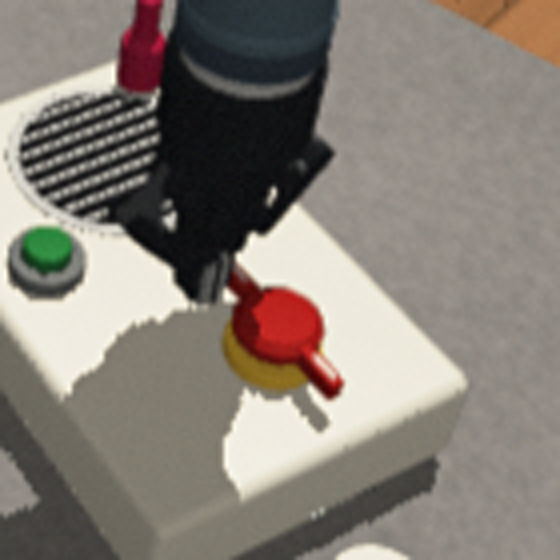

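Emit:
arm_command(series=[{"hand": 0,"x": -0.1,"y": 0,"z": 0.2,"spin": 2.9},{"hand": 0,"x": -0.18,"y": 0,"z": 0.42,"spin": 5.7},{"hand": 0,"x": -0.26,"y": 0,"z": 0.63,"spin": 8.6},{"hand": 0,"x": -0.32,"y": 0,"z": 0.85,"spin": 11.5},{"hand": 0,"x": -0.38,"y": 0,"z": 1.07,"spin": 14.3},{"hand": 0,"x": -0.42,"y": 0,"z": 1.3,"spin": 17.2},{"hand": 0,"x": -0.45,"y": 0,"z": 1.52,"spin": 20},{"hand": 0,"x": -0.47,"y": 0,"z": 1.75,"spin": 22.9},{"hand": 0,"x": -0.47,"y": 0,"z": 1.97,"spin": 25.8},{"hand": 0,"x": -0.47,"y": 0,"z": 2.2,"spin": 28.6},{"hand": 0,"x": -0.45,"y": 0,"z": 2.43,"spin": 31.5},{"hand": 0,"x": -0.43,"y": 0,"z": 2.66,"spin": 34.4}])

```text
clock: 8.75
tool_pos: [0.5639, -0.1818, 0.0875]
ee_rot: [[-0.785, -0.001, 0.62], [-0.62, 0.002, -0.785], [0.0, -1.0, -0.002]]
ft_force: [-0.8, 1.5, 0.3]
gripper_width: -0.0
```

```bash
python3 look.py 5
```

```text
t 8.85 pos [ 0.5641 -0.1822  0.0875] ang -2.471 down [-0.001  0.001 -1.   ] F [ 0.02  0.84 -0.86] w -0.0002 q [-0.41  0.59  0.84  1.88 -0.54  0.92 -0.22]
[array([347.7, 246.7]), array([347.6, 188.1])]
box frame rel stop mm [ 5.9 45.6]
```

View pics/side5z.png

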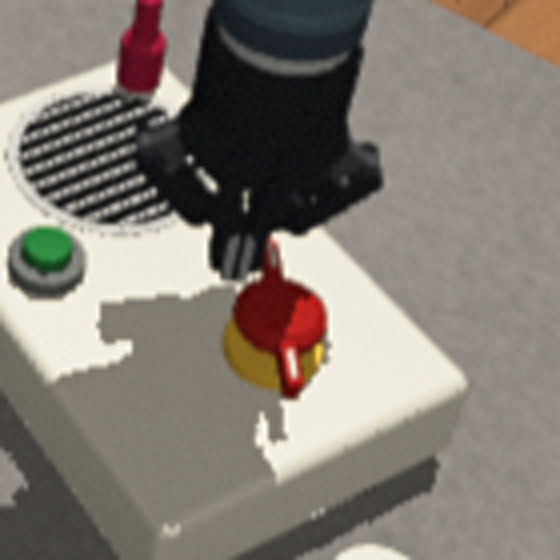

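View pics/top5z.png

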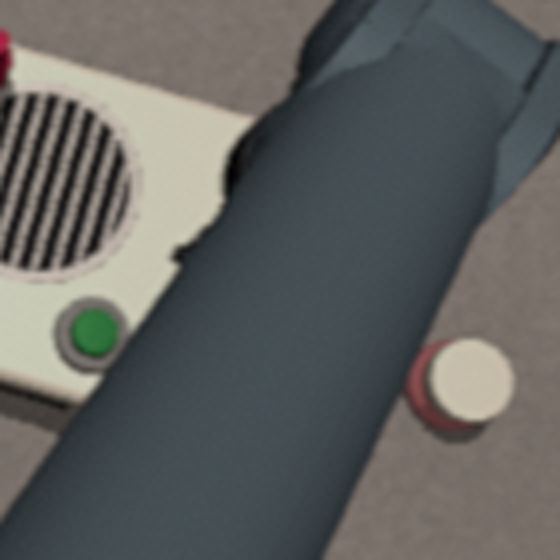

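```bash
python3 - <<'E'
from h import *
C=[.545,-.224]
for z in(.11,.102):
    print(z,(proj('side',C+[z])-[290,180])*4)
    for th in(0,.4,.5,.6,.7):
        # wing_right outer tip top, box frame (0,-46) rotated cw
        b=np.array([-46*np.sin(th),-46*np.cos(th)])/1000; ya=-.3
        w=[C[0]+b[0]*np.cos(ya)-b[1]*np.sin(ya),C[1]+b[0]*np.sin(ya)+b[1]*np.cos(ya),z-.003]
        print('  tip',th,np.round((proj('side',w)-[290,180])*4))
E
```

```text
0.11 [281.48707524 302.26919875]
  tip 0 [339. 370.]
  tip 0.4 [305. 379.]
  tip 0.5 [296. 379.]
  tip 0.6 [287. 378.]
  tip 0.7 [277. 377.]
0.102 [278.95488718 312.20438147]
  tip 0 [336. 380.]
  tip 0.4 [302. 389.]
  tip 0.5 [293. 389.]
  tip 0.6 [284. 388.]
  tip 0.7 [275. 387.]
```

Emit:
arm_command(series=[{"hand": 0,"x": 0.1,"y": 0,"z": -0.6,"spin": -4},{"hand": 0,"x": 0.5,"y": 0,"z": -1.4,"spin": -10},{"hand": 0,"x": 1.1,"y": 0,"z": -2.1,"spin": -17},{"hand": 0,"x": 1.8,"y": 0,"z": -2.7,"spin": -25},{"hand": 0,"x": 2.5,"y": 0,"z": -3.1,"spin": -32},{"hand": 0,"x": 2.5,"y": 0,"z": -3.1,"spin": -34.4},{"hand": 0,"x": 2.5,"y": -1,"z": -3.1,"spin": -34.4},{"hand": 0,"x": 2.5,"y": -3,"z": -3.1,"spin": -34.4},{"hand": 0,"x": 2.5,"y": -5,"z": -3.1,"spin": -34.4},{"hand": 0,"x": 2.5,"y": -6,"z": -3.1,"spin": -34.4},{"hand": 0,"x": 2.5,"y": -6,"z": -3.1,"spin": -34.4},{"hand": 0,"x": 2.5,"y": -6,"z": -3.1,"spin": -34.4}])

```text
clock: 10.05
tool_pos: [0.5255, -0.1738, 0.1477]
ee_rot: [[-0.296, 0.0, 0.955], [-0.955, 0.0, -0.296], [-0.0, -1.0, -0.0]]
ft_force: [-0.5, -0.2, -0.8]
gripper_width: 0.0001
```

```bash
python3 look.py 6; python3 - <<'E'
from h import *
import cv2
from est import masks,big
for k in (0,1,3,4,5,6):
    im=cv2.imread(f"pics/side{k}.png")[:,:,::-1].copy(); m,c,s=big(masks(im)[0]); print(k,c,s)
    g,c,s=big(masks(im)[1]); print('   green',c)
print(togo([.5045,-.1013,.12],-1.871))
E
```

```text
t 10.15 pos [ 0.5248 -0.1736  0.1468] ang -1.871 down [-0.002  0.    -1.   ] F [-0.9   0.45 -0.98] w -0.0001 q [-0.41  0.38  0.78  1.94 -0.32  0.96  0.23]
[array([336.9, 235.7]), array([350.9, 200.9])]
box frame rel stop mm [-34.2  42.2]
0 [359.74054054 258.86486486] [346 243  30  34 370]
   green [301.38383838 241.80808081]
1 [359.80670103 259.10309278] [346 243  30  34 388]
   green [301.21782178 241.83168317]
3 [359.08205128 261.39487179] [345 245  30  34 390]
   green [301.26 241.87]
4 [359.50928382 261.89655172] [348 248  27  31 377]
   green [301.21782178 241.83168317]
5 [359.64819945 259.4432133 ] [349 243  22  36 361]
   green [301.2745098  241.84313725]
6 [359.89210526 259.16842105] [346 243  30  34 380]
   green [301.21782178 241.83168317]
(array([-6.31,  2.69, -4.07]), np.float64(0.0))
```

View pics/side6z.png

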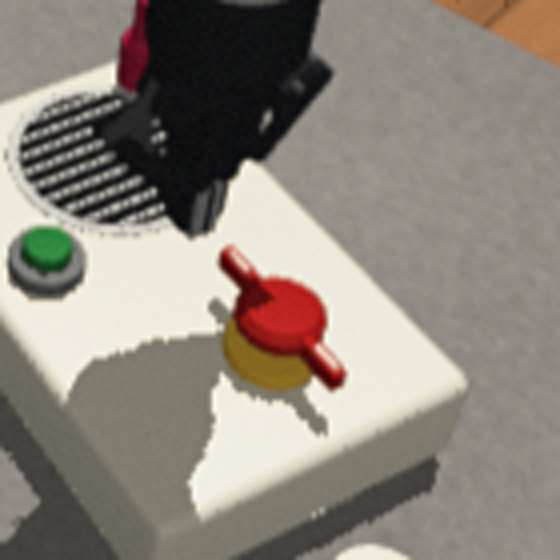

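Emit:
arm_command(series=[{"hand": 0,"x": -1.5,"y": 0,"z": -1,"spin": 0},{"hand": 0,"x": -3.5,"y": 0,"z": -2.2,"spin": 0},{"hand": 0,"x": -5.2,"y": 0.5,"z": -3.4,"spin": 0},{"hand": 0,"x": -6.3,"y": 1.5,"z": -4.1,"spin": 0},{"hand": 0,"x": -6.3,"y": 3,"z": -4.1,"spin": 0},{"hand": 0,"x": -6.3,"y": 4.2,"z": -4.1,"spin": 0},{"hand": 0,"x": -6.3,"y": 4.6,"z": -4.1,"spin": 0},{"hand": 0,"x": -6.3,"y": 4.6,"z": -4.1,"spin": 0},{"hand": 0,"x": -6.3,"y": 4.6,"z": -4.1,"spin": 0}])

```text
clock: 11.05
tool_pos: [0.5052, -0.103, 0.1018]
ee_rot: [[-0.297, 0.0, 0.955], [-0.955, -0.001, -0.297], [0.001, -1.0, 0.0]]
ft_force: [-0.4, -0.2, 0.3]
gripper_width: -0.0003
```

```bash
sed -i 's/290:430\] if n==.side/250:390] if n=="side"/' look.py; python3 look.py 7; python3 -c "
from h import *
print(togo([.5045,-.1013,.088],-1.871))"
```

```text
(array([-0.14,  1.38, -0.12]), np.float64(-0.1))  File "look.py", line 6
    c=im[180:320,250:390] if n=="side"' else im[130:270,290:430]
                                      ^
SyntaxError: unterminated string literal (detected at line 6)
```

```bash
sed -i "s/\"side\"'/\"side\"/" look.py; python3 look.py 7
```

```text
t 11.15 pos [ 0.5056 -0.1025  0.1023] ang -1.872 down [ 0.001 -0.    -1.   ] F [ 0.02 -0.4   0.25] w 0.0001 q [-0.52  0.37  0.75  2.05 -0.34  0.84  0.12]
[array([302.6, 236.8]), array([315.1, 211.9])]
box frame rel stop mm [-73.5 104.5]
```

View pics/side7z.png

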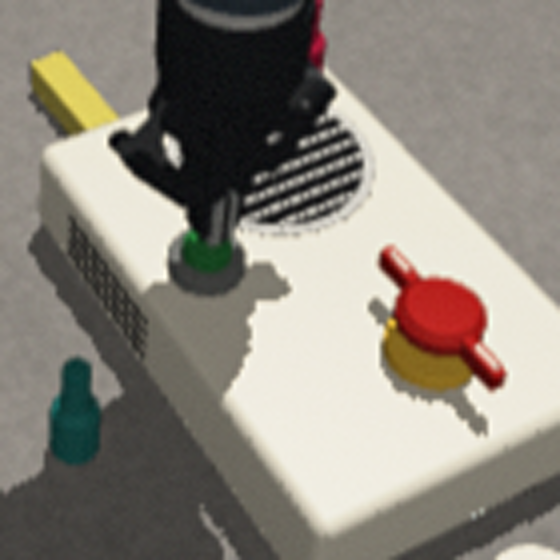

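Emit:
arm_command(series=[{"hand": 0,"x": -0.1,"y": 0.6,"z": -0.1,"spin": 0},{"hand": 0,"x": -0.1,"y": 1.1,"z": -0.1,"spin": 0},{"hand": 0,"x": -0.1,"y": 1.5,"z": -0.1,"spin": 0},{"hand": 0,"x": -0.1,"y": 1.8,"z": -0.1,"spin": 0},{"hand": 0,"x": -0.1,"y": 2,"z": -0.1,"spin": 0},{"hand": 0,"x": -0.1,"y": 2.1,"z": -0.1,"spin": 0},{"hand": 0,"x": -0.1,"y": 2.1,"z": -0.1,"spin": 0}])

```text
clock: 11.85
tool_pos: [0.505, -0.1003, 0.0855]
ee_rot: [[-0.296, -0.002, 0.955], [-0.955, 0.006, -0.296], [-0.005, -1.0, -0.003]]
ft_force: [-12.0, 3.6, 38.1]
gripper_width: 0.0001
```

Emit:
arm_command(series=[{"hand": 0,"x": 0,"y": -0.3,"z": 0,"spin": 0},{"hand": 0,"x": 0,"y": -0.3,"z": 0,"spin": 0}])

```text
clock: 12.05
tool_pos: [0.505, -0.1003, 0.0859]
ee_rot: [[-0.296, 0.001, 0.955], [-0.955, 0.002, -0.296], [-0.002, -1.0, -0.0]]
ft_force: [-5.1, 2.1, 17.0]
gripper_width: 0.0001
```

```bash
python3 look.py 8; python3 -c "
from h import *
im=cv2.imread('pics/side8.png');print(monitor.sense()['moment'])
cv2.imwrite('pics/side8w.png',cv2.resize(im[100:380,180:460],None,fx=2.1,fy=2.1))"
```

```text
t 12.15 pos [ 0.505  -0.1003  0.0859] ang -1.871 down [ 0.     0.002 -1.   ] F [-4.7   1.19 18.12] w 0.0003 q [-0.51  0.4   0.73  2.06 -0.37  0.81  0.14]
[array([301.1, 241.4]), array([313., 213.])]
box frame rel stop mm [-74.8 106.3]
[0.42231742 1.17538105 0.02359738]
```

View pics/side8z.png

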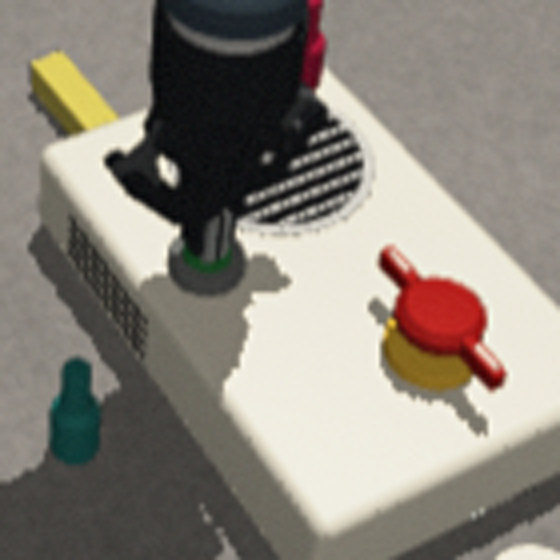

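View pics/side8w.png

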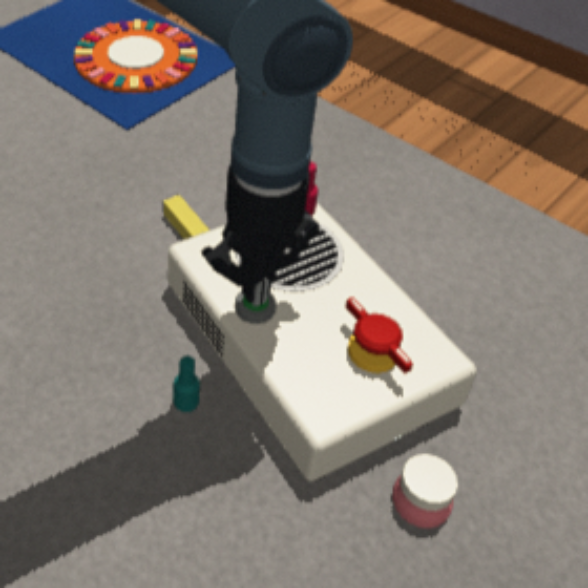

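View pics/top8.png

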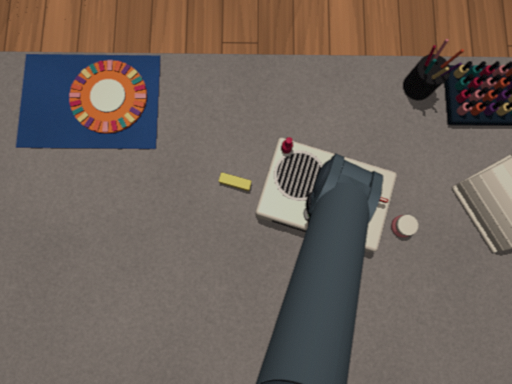

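Emit:
arm_command(series=[{"hand": 0,"x": 0,"y": -0.2,"z": 0,"spin": 0},{"hand": 0,"x": 0,"y": -0.2,"z": 0,"spin": 0}])

```text
clock: 12.35
tool_pos: [0.5049, -0.1003, 0.0865]
ee_rot: [[-0.296, 0.001, 0.955], [-0.955, 0.001, -0.296], [-0.001, -1.0, 0.001]]
ft_force: [-0.5, 0.1, 4.6]
gripper_width: -0.0003
```

Emit:
arm_command(series=[{"hand": 0,"x": 0,"y": -0.1,"z": 0,"spin": 0},{"hand": 0,"x": 0,"y": -0.1,"z": 0,"spin": 0}])

```text
clock: 12.55
tool_pos: [0.5048, -0.1003, 0.087]
ee_rot: [[-0.295, 0.001, 0.955], [-0.955, 0.0, -0.295], [-0.0, -1.0, 0.001]]
ft_force: [-0.2, 0.4, 4.1]
gripper_width: 0.0
```

Emit:
arm_command(series=[{"hand": 0,"x": 0,"y": -0.1,"z": 0,"spin": 0},{"hand": 0,"x": 0,"y": -0.1,"z": 0,"spin": 0}])

```text
clock: 12.75
tool_pos: [0.5048, -0.1003, 0.0879]
ee_rot: [[-0.296, 0.001, 0.955], [-0.955, 0.0, -0.296], [-0.0, -1.0, 0.001]]
ft_force: [0.1, 0.5, 3.6]
gripper_width: -0.0
```

Emit:
arm_command(series=[{"hand": 0,"x": 0,"y": -0.2,"z": 0,"spin": 0},{"hand": 0,"x": 0,"y": -0.2,"z": 0,"spin": 0}])

```text
clock: 12.95
tool_pos: [0.5048, -0.1003, 0.09]
ee_rot: [[-0.296, 0.001, 0.955], [-0.955, -0.0, -0.296], [-0.0, -1.0, 0.001]]
ft_force: [1.1, 1.3, 2.9]
gripper_width: -0.0001
```

Emit:
arm_command(series=[{"hand": 0,"x": 0,"y": -0.2,"z": 0,"spin": 0},{"hand": 0,"x": 0,"y": -0.2,"z": 0,"spin": 0}])

```text
clock: 13.15
tool_pos: [0.5043, -0.1005, 0.0918]
ee_rot: [[-0.296, -0.0, 0.955], [-0.955, -0.0, -0.296], [0.0, -1.0, 0.0]]
ft_force: [0.6, 0.6, 1.4]
gripper_width: 0.0002
```

Emit:
arm_command(series=[{"hand": 0,"x": 0,"y": -0.2,"z": 0,"spin": 0},{"hand": 0,"x": 0,"y": -0.2,"z": 0,"spin": 0}])

```text
clock: 13.35
tool_pos: [0.5032, -0.1007, 0.0933]
ee_rot: [[-0.296, -0.002, 0.955], [-0.955, -0.0, -0.296], [0.001, -1.0, -0.002]]
ft_force: [-0.1, 0.5, -0.4]
gripper_width: 0.0001
```

Emit:
arm_command(series=[{"hand": 0,"x": 0,"y": -1,"z": 0,"spin": 0},{"hand": 0,"x": 0,"y": -4,"z": 0,"spin": 0},{"hand": 0,"x": 0,"y": -8,"z": 0,"spin": 0},{"hand": 0,"x": 0,"y": -12,"z": 0,"spin": 0},{"hand": 0,"x": -4,"y": -14,"z": 0,"spin": 0},{"hand": 0,"x": -9,"y": -14,"z": 0,"spin": 0},{"hand": 0,"x": -14,"y": -14,"z": 0,"spin": 0},{"hand": 0,"x": -19,"y": -14,"z": 0,"spin": 0},{"hand": 0,"x": -24,"y": -14,"z": 0,"spin": 0},{"hand": 0,"x": -28,"y": -14,"z": 0,"spin": 0},{"hand": 0,"x": -30,"y": -14,"z": 0,"spin": 0},{"hand": 0,"x": -30,"y": -14,"z": 0,"spin": 0}])

```text
clock: 14.55
tool_pos: [0.5927, 0.19, 0.2334]
ee_rot: [[-0.29, -0.001, 0.957], [-0.957, -0.0, -0.29], [0.0, -1.0, -0.001]]
ft_force: [-0.8, -0.3, 0.9]
gripper_width: -0.0002
```

```bash
python3 look.py 9; python3 - <<'E'
from h import *
from est import masks,big
for n in('top','side'):
  for k in (0,9):
    im=cv2.imread(f"pics/{n}{k}.png")[:,:,::-1].copy(); m=masks(im); print(n,k,big(m[0])[1:],big(m[1])[1:])
  a=cv2.imread(f"pics/{n}0.png")[100:380,180:460];b=cv2.imread(f"pics/{n}9.png")[100:380,180:460]
  cv2.imwrite(f"pics/{n}9c.png",cv2.resize(np.hstack([a,b]),None,fx=1.4,fy=1.4))
E
```

```text
t 14.65 pos [0.5928 0.1836 0.2337] ang -1.873 down [-0.001 -0.002 -1.   ] F [-0.05 -0.97  0.63] w -0.0002 q [-0.91  0.38  0.68  1.69 -0.26  1.16 -0.46]
[array([240.6, 119.7]), array([181.6, 159. ])]
box frame rel stop mm [-74.8 403.5]
top 0 (array([366.84385382, 194.97009967]), array([354, 186,  25,  19, 301], dtype=int32)) (array([313.125     , 212.78409091]), array([308, 208,  11,  11,  88], dtype=int32))
top 9 (array([366.84385382, 194.97009967]), array([354, 186,  25,  19, 301], dtype=int32)) (array([313.29069767, 212.70930233]), array([309, 208,  10,  11,  86], dtype=int32))
side 0 (array([359.74054054, 258.86486486]), array([346, 243,  30,  34, 370], dtype=int32)) (array([301.38383838, 241.80808081]), array([296, 237,  12,  11,  99], dtype=int32))
side 9 (array([359.69047619, 258.87301587]), array([346, 243,  30,  34, 378], dtype=int32)) (array([301.28712871, 241.76237624]), array([296, 237,  12,  11, 101], dtype=int32))
```

View pics/top9c.png

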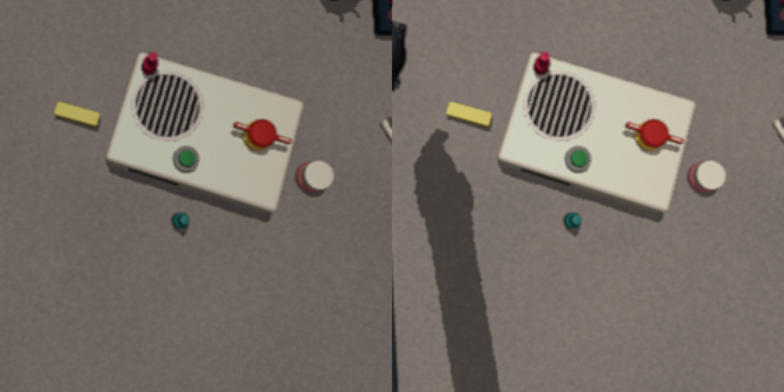

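View pics/side9c.png

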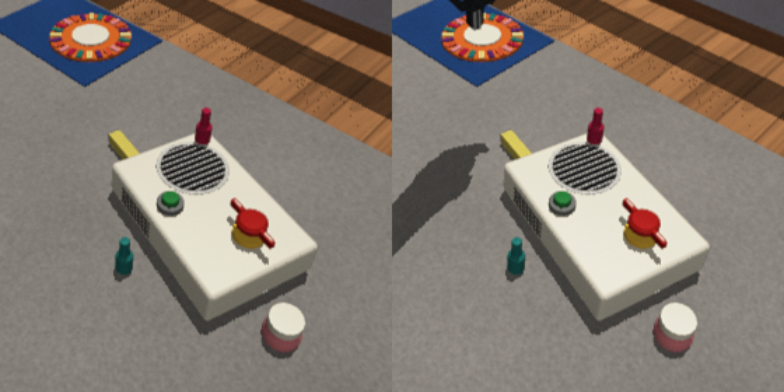

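```bash
python3 -c "
from h import *
print(arm.finish_job())"
```

```text
the job is handed in; nothing more can be done
None
```

The stop and start test is done and handed in at about 15 s, with the arm clear of everything.

- **Stop pressed:** I pressed the red mushroom with closed fingertips to TCP z = 0.0974 m at 9.8 N. In the pictures afterwards its head sat about 2.5 px lower, so it had latched.
- **Stop released:** I pushed the left wing clockwise to about 0.55 rad, read from the side picture. The head came back up, and with the finger backed off it turned straight. In the last pictures its position matches the first ones to within 0.1 px.
- **Start button:** I pressed the green button to a hard stop and let it up. The force fell from about 4.6 N near the bottom to nothing over roughly 6 mm, which fits a full press and return.
- **Other things:** the first and last pictures show the extractor, bottles, jar and buffer block in the same places.

**What disagreed:**
- The start button bottomed at TCP z ≈ 0.086 m, about 4 mm higher than the stated dimensions give. I had pushed to that depth, so the force peaked at 38 N for a moment before I eased off. I found no cause for the 4 mm. The evidence for a full press is the 6 mm of travel and the spring force, not the height.
- The detector's first position for the start button in the top view was wrong: it landed on the stop. I used colour blobs checked against the stated layout instead.

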